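# Flip down the length stop and butt the tube against it

## Task

Pushing only, without lifting anything, tip the broad plate stop on the fence over towards the robot and press it fully down. Then push the square tube flush against the fence and slide it along until its left end butts against that stop. Leave the thin pin stop leaning back, keep the tube lying on the table, do not disturb the other things, and finish clear of everything.

Things in the scene. Friction and masses are not known exactly. Their poses are not given: they have to be found in the camera images.
- fence: Aluminium fence fixed to the table: upright strip 500 mm long, 12 mm thick, 40 mm tall, with a foot 6 mm thick reaching 60 mm back from its front face. Origin: on the table, under the middle of the front face (towards the robot), which is the plane x = 0. y runs along the fence to the robot's left, x points away from the robot; the tube's lane is on the -x side.
- plate_base: Aluminium saddle of the plate stop, 44 mm wide, fixed on top of the fence somewhere on its left half; lugs rise 26 mm. Axes as the fence's. Origin: on the fence's top (40 mm above the table), in the plane of the front face, at the middle of the stop. The hinge line runs along y through (12, 0, 18) mm, so 58 mm above the table.
- plate_stop (a joint): Angle (rad) of the plate stop's arm: 0 = straight up, negative = leaning back from the robot (limit -0.5; starts so), positive = tipped to the robot, 1.571 = fully down, level, on its end stop, its top then 62 mm above the table. Stiff hinge (0.15 Nm friction): it stays wherever it is left and must be pushed all the way down.
- plate_face (a point): Middle of the right side of the plate stop's fin, the face the tube butts on, 5 mm right of the stop's middle; turns with the arm, y always along the fence to the left. The fin, 10 mm thick, stands on the arm's front face 20 to 62 mm from the hinge. Arm down, it hangs in the lane to 6 mm above the table, 8 to 50 mm out from the fence's face.
- plate_edge (a point): Middle of the free edge of the plate stop's arm, 80 mm from the hinge, mid-thickness; turns with the arm. The arm is a flat dark steel plate 8 mm thick, 60 mm wide over its outer 50 mm and 30 mm wide nearer the hinge.
- pin_base: The same saddle block for the other stop, the pin stop; the two stops may have changed places along the fence. Origin and axes as for plate_base.
- pin_stop (a joint): Angle in rad of the pin stop, same meaning as plate_stop. Its arm is only a thin round rod, 10 mm thick and 78 mm long, with a 45 mm pin square to it on the front. It starts leaning back and is left so.
- pin_end (a point): Free end of the pin stop's rod.
- tube: The workpiece: a hollow dark steel square tube 30 x 30 mm, 200 mm long, 3 mm wall, about 0.35 kg, lying on the table in front of the right half of the fence, a little off it and askew. Origin: middle of its underside; y along its length to the left, z up.
- tube_end (a point): Middle of the tube's left end, 100 mm from the tube's origin along its y and 15 mm above its underside.
- offcut: Bystander: upright offcut of 30 mm square aluminium tube, 50 mm tall. Origin at its underside.
- magnet: Bystander: L-shaped red welding magnet lying flat, legs 75 and 70 mm, 22 mm tall. Origin at its underside.
- hammer: Bystander: hammer with a wooden handle, 300 mm long, lying left of the fixture. Origin at its underside.
- pliers: Bystander: locking pliers lying flat, about 175 mm long. Origin at its underside.
- tape: Bystander: tape measure, 60 x 58 x 34 mm. Origin at its underside.
- spray: Bystander: spray can, 64 mm across, 170 mm tall, behind the fence. Origin at its underside.
- jar: Bystander: jar, 70 mm across, 85 mm tall, behind the fence. Origin at its underside.
Mind the look-alikes: they are no part of the job. Leave any green look-alike of the tube alone.

How it is judged:
By the outcome, as a careful person would: the job done as asked, in the order asked, and still so for the second after the job is handed in, with the robot touching nothing.
It also fails if it takes over 64 s, if anything falls off the work surface, if the arm or the gripper's body presses on something with over 40 N, if the wrist force passes 120 N, or if a joint passes its speed limit or range.

## Robot

A 6-joint arm with a two-finger parallel gripper is mounted at the origin on the work surface. World frame = base frame: x ahead of the robot, y to its left, z up, the work surface at z = 0. Lengths are in mm, angles in degrees, forces in N, time in s.
With the tool pointing down it reaches from about 300 to 850 mm from the base axis. Payload 4.2 kg.
Tool frame: the origin (TCP) lies at the very end of the fingers, on their centre line; the grasp point (between the pads) lies env.grip_point_offset behind it (env.grip_point_offset is the distance from the TCP to the grasp point, in mm); z points along the fingers, y is the direction in which the jaws open and shut (so a half turn about z gives the same grasp; the last joint's range is limited). The gripper opens to 91 mm and grips with 3 to 60 N. Pads are 32 mm wide; open, the fingers measure 118 mm over their backs; the gripper's body (76 mm by 178 mm) begins 60 mm behind the grasp point.
Start: joints at [-78.495, 18.312, 89.639, -0, 72.044, -1.146], TCP at [125.933, -561.056, 213.976] pointing down, gripper open.
Joint ranges: [-177.97, 177.97], [-48.28, 115.42], [12.27, 149.76], [-77.06, 257.06], [2.81, 150.46], [-146.56, 146.56]. Speed limits (degrees/s): [147.25, 147.25, 180, 180, 180, 180].

## Interface

Orientations are given as [roll, pitch, yaw] about the fixed x, y, z axes, in that order (R = Rz(yaw) Ry(pitch) Rx(roll)).
In Python, from workcell import env, grab_frame, camera_params gives the robot as it stands. The module is installed in compiled form; this text tells all that it offers.
- The arm moves only by the shell command python3 -m creep 'ROWS' [OPENING] [FORCE]. ROWS is a JSON object of lists of equal length, an entry for each row: "offset": the shift along the tool's x, y, z in m, a list of three; "rotation": the turn, a rotation vector about the tool's x, y, z in degrees, a list of three. A call has 1 to 5 rows; each row shifts and turns the commanded pose from where the row before left it, along the tool's axes as they then stand; what a row does not reach is not made up. A row lasts 1/8 s, in which the tool goes at most 62.5 mm and 10.7 degrees, less where a joint would pass 70% of its speed; a pose out of reach is approached as far as the arm can. A call is refused whole if a number of a shift passes 0.0625 or a number of a turn 10.7, either way. A call with a gripper value outside its range is refused whole. OPENING is the closure, from 0 (fully open) to 1 (shut), set as the call begins (- or left out, the last holds). The fingers move at their own pace and stop on an object; FORCE is the grip in N (left out, the last holds). Time passes only in rows, so rows that do not move let the fingers close. It gives the time, the measured TCP pose, the force and the opening at its end, in the units of the state.
- env.state(): the state, without advancing time (a new reading comes with each control period).
- grab_frame(name): name is "side" or "top" or "wrist"; returns the picture (384x512x3 uint8, red, green, blue); there is no depth.
- camera_params(name): a dict with "mtx" (3x3 intrinsics, pixels), "R" (3x3) and "t" (3): a world point X has camera coordinates R X + t. Camera axes: x right, y down, z forward; pixel columns grow to the right and rows downward; lengths in mm; the calibration is good to about 2 mm. The wrist camera is an equidistant fisheye: a pixel r from the principal point sees the ray r / f radians off the axis. A picture is of the moment at which its call begins: read the wrist's pose just before it. camera_params takes no time and is no camera call; for the wrist camera it gives the pose at the moment of the call.
- env.job_done(): hands the job in, once; it reports no verdict.
The state is a dict: "time_s": time; "qpos": joint angles; "qvel": joint speeds; "effort": joint torques, N m; "ee_pos": TCP position; "ee_rot": TCP orientation; "force": force on the tool from outside, world axes, zero at the start; "torque": the same for the moment, N m; "gripper_width": finger opening in mm.
Only numpy, scipy, OpenCV 4.12 (cv2) and the standard library are available. Lean on these libraries where they do the work, as an engineer would, in place of code of your own. Each camera call takes 0.05 s, during which the arm holds its last target.

## Working session

There is one attempt and no reset: what is moved stays moved. The work goes in short steps, Python scripts to look and compute and a shell command to move; the robot and the scene stay as the last step left them, time stands still between calls to the robot, and variables do not carry over. Pictures are saved under pics/ and viewed, and the job is handed in when it is done.

```bash
mkdir -p pics; python3 - <<'E'
from workcell import env, grab_frame, camera_params
import cv2
print(env.state()); print(env.grip_point_offset)
for n in ["side","top","wrist"]:
    p=camera_params(n); print(n,{k:(v.round(3).tolist() if hasattr(v,'round') else v) for k,v in p.items()})
    cv2.imwrite(f"pics/{n}0.png",grab_frame(n)[:,:,::-1])
E
```

```text
{'time_s': 0.0, 'qpos': array([-7.84944084e+01,  1.83513106e+01,  8.97078293e+01, -1.54059214e-03,
        7.20437198e+01, -1.14343484e+00]), 'qvel': array([-0.01034174,  0.11725392, -0.04860436, -0.038056  ,  0.03180393,
        0.03349592]), 'effort': array([ 1.27646628e-03, -4.12462771e+01, -2.31977391e+01,  7.28445989e-02,
        4.56327503e-02, -1.18694475e-04]), 'ee_pos': array([ 125.8257136 , -560.53275364,  213.11395679]), 'ee_rot': array([-1.79897131e+02, -5.88197911e-04,  1.26495022e+01]), 'force': array([-0.66123445, -0.49944861,  0.32756244]), 'torque': array([ 0.01670115, -0.04373458, -0.01241466]), 'gripper_width': 91.10972048975049}
18.8
side {'mtx': [[469.508, 0.0, 259.893], [0.0, 469.508, 193.406], [0.0, 0.0, 1.0]], 'R': [[-0.847, -0.531, 0.02], [-0.362, 0.549, -0.753], [0.389, -0.645, -0.657]], 't': [449.848, 324.469, 1262.769]}
top {'mtx': [[372.935, 0.0, 254.574], [0.0, 372.935, 190.44], [0.0, 0.0, 1.0]], 'R': [[-0.001, -1.0, -0.002], [-0.996, 0.001, -0.084], [0.084, 0.002, -0.996]], 't': [-74.118, 578.325, 1554.301]}
wrist {'mtx': [[297.319, 0.0, 259.506], [0.0, 297.319, 194.846], [0.0, 0.0, 1.0]], 'R': [[0.219, -0.976, -0.0], [-0.934, -0.21, 0.288], [-0.281, -0.063, -0.958]], 't': [-574.595, -32.042, 390.521]}
```

View pics/side0.png

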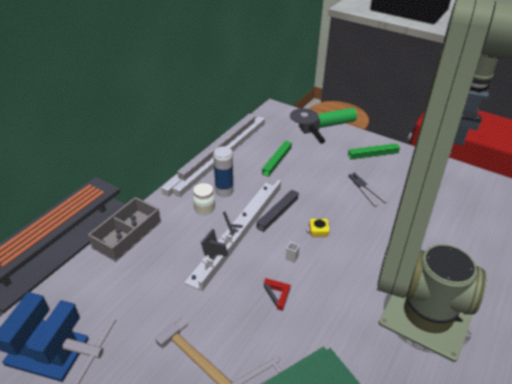

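View pics/top0.png

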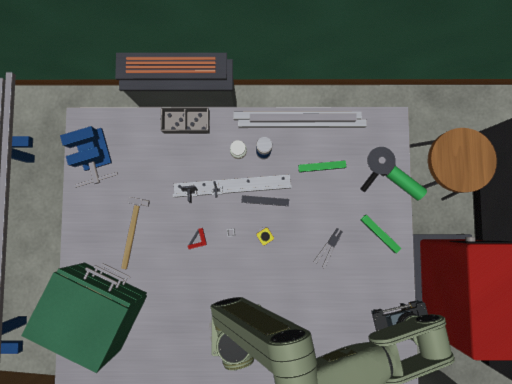

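View pics/wrist0.png

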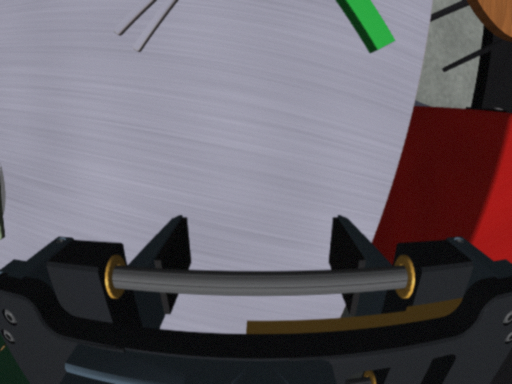

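The top view shows the fence at about rows 177–197, cols 173–291, with the stops near cols 189 and 217. The dark tube is at (265,201) and the tape, offcut and magnet lie in front. I'll zoom in.

```bash
python3 - <<'E'
import cv2
a=cv2.imread("pics/top0.png")[165:255,160:300]; cv2.imwrite("pics/top0z.png",cv2.resize(a,None,fx=5.6,fy=5.6,interpolation=cv2.INTER_CUBIC))
a=cv2.imread("pics/side0.png")[170:295,170:310]; cv2.imwrite("pics/side0z.png",cv2.resize(a,None,fx=4.7,fy=4.7,interpolation=cv2.INTER_CUBIC))
E
```

```text
(no output)
```

View pics/top0z.png

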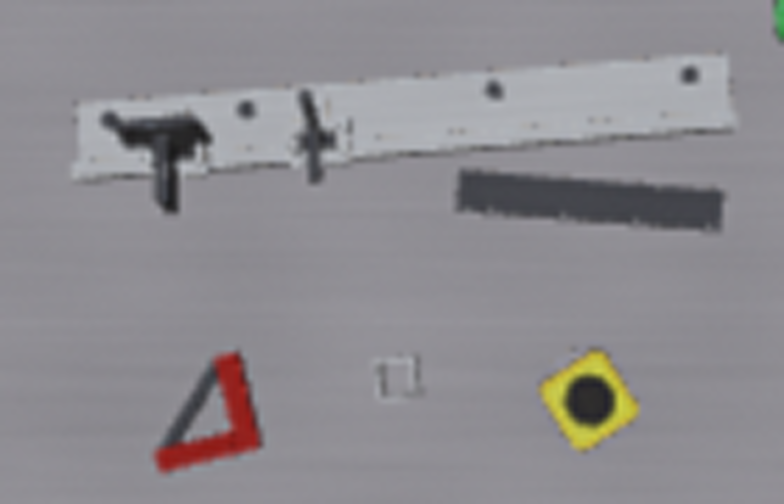

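View pics/side0z.png

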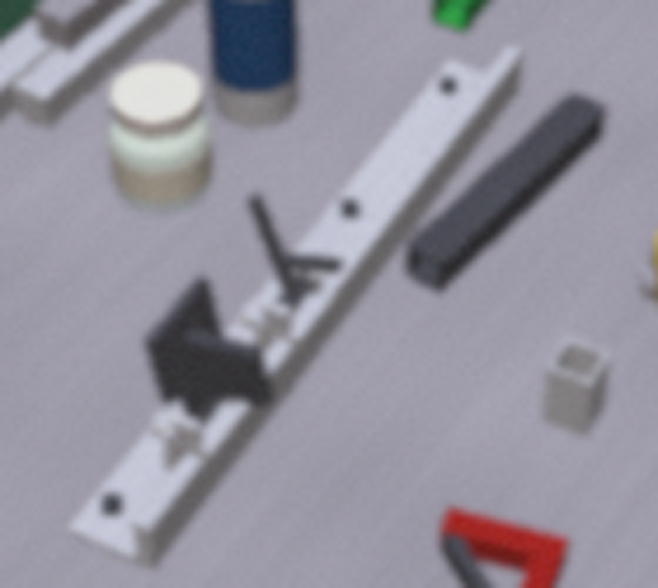

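```bash
cat > h.py <<'E'
from workcell import env, grab_frame, camera_params
import numpy as np, cv2
def ray(n,u,v,P=None):
    P=P or camera_params(n); K=np.array(P["mtx"]);R=np.array(P["R"]);t=np.array(P["t"])
    c=-R.T@t; a=np.array([(u-K[0,2])/K[0,0],(v-K[1,2])/K[1,1]])
    if n=="wrist":
        r=np.hypot(*a); d=np.array([*(a/r*np.sin(r)),np.cos(r)]) if r>0 else np.array([0,0,1.])
    else: d=np.array([*a,1.])
    d=R.T@d; return c,d/np.linalg.norm(d)
def onz(n,u,v,z,P=None):
    c,d=ray(n,u,v,P); return c+d*(z-c[2])/d[2]
def proj(n,X,P=None):
    P=P or camera_params(n); K=np.array(P["mtx"]);p=np.array(P["R"])@np.array(X)+np.array(P["t"])
    if n=="wrist":
        r=np.hypot(p[0],p[1]); th=np.arctan2(r,p[2]); s=p[:2]/r*th
    else: s=p[:2]/p[2]
    return s[0]*K[0,0]+K[0,2],s[1]*K[1,1]+K[1,2]
E
python3 - <<'E'
from h import *
np.set_printoptions(precision=1,suppress=True)
print("cam",ray("top",0,0)[0],ray("side",0,0)[0])
z=lambda x,y:(160+(x+.5)/5.6-.5,165+(y+.5)/5.6-.5)
for nm,x,y,h in [("fenceFL top",72,180,40),("FR top",737,130,40),("BL",78,102,6),("BR",728,55,6),
 ("tubeBL",460,168,30),("tubeFL",457,211,30),("tubeFR",722,231,30),("tubeBR",724,190,30),("plateL arm",105,118,120),("plateR",208,135,120),("finend",168,212,100),("pinend",305,92,120),
 ("offcut",397,378,50),("magnetR",262,445,22),("magnet tip",230,353,22),("tape",598,348,34),("tapeR",637,408,34)]:
    print(nm,onz("top",*z(x,y),h))
s=lambda x,y:(170+(x+.5)/4.7-.5,170+(y+.5)/4.7-.5)
for nm,x,y,h in [("FL bot",150,565,0),("FLtop",135,530,40),("FRtop",518,48,40),("tube L bot",437,290,0),("tubeLtop nr",437,265,30),("tubeL top back",410,243,30),("tube R top front",603,108,30)]:
    print("side",nm,onz("side",*s(x,y),h))
E
```

```text
cam [ 446.1  -78.  1597.1] [   7.5  875.5 1065.7]
fenceFL top [550.9 269.   40. ]
FR top [ 587.8 -228.3   40. ]
BL [613.1 273.    6. ]
BR [ 648.7 -225.2    6. ]
tubeBL [560.3 -20.7  30. ]
tubeFL [527.9 -18.5  30. ]
tubeFR [ 512.6 -217.3   30. ]
tubeBR [ 543.5 -219.1   30. ]
plateL arm [589.7 228.5 120. ]
plateR [577.4 155.1 120. ]
finend [523.8 186.3 100. ]
pinend [608.1  86.4 120. ]
offcut [403.8  24.7  50. ]
magnetR [353.3 127.4  22. ]
magnet tip [421.8 152.1  22. ]
tape [ 425.4 -123.9   34. ]
tapeR [ 381.  -152.7   34. ]
side FL bot [556.8 265.1   0. ]
side FLtop [558.7 272.8  40. ]
side FRtop [ 594.6 -229.3   40. ]
side tube L bot [534.  -20.9   0. ]
side tubeLtop nr [531.3 -15.2  30. ]
side tubeL top back [557.3 -22.9  30. ]
side tube R top front [ 515.3 -215.2   30. ]
```

```bash
python3 - <<'E'
from h import *
np.set_printoptions(precision=1,suppress=True)
print("spray",onz("top",264,143,170),"jar",onz("top",238,149,85))
E
python3 -m creep '{"offset":[[0.03,-0.04,-0.02],[0.031,-0.0495,-0.01],[0.031,-0.0495,-0.01],[0.031,-0.0495,-0.01],[0.031,-0.0495,-0.01]],"rotation":[[0,0,8.4],[0,0,0],[0,0,0],[0,0,0],[0,0,0]]}' 0
```

```text
spray [ 750.7 -111.9  170. ] jar [744.  -7.  85.]
time_s: 0.78
ee_pos: [255.9, -307.0, 274.1]
ee_rot: [-180.0, -0.0, 4.2]
force: [1.5, 0.4, -0.4]
gripper_width: 91.1
```

```bash

python3 -m creep '{"offset":[[0.031,-0.0495,-0.01],[0.031,-0.0495,-0.01],[0.031,-0.0495,-0.01],[0.031,-0.0495,-0.01],[0.031,-0.0495,-0.01]],"rotation":[[0,0,0],[0,0,0],[0,0,0],[0,0,0],[0,0,0]]}' 0
```

```text
time_s: 1.4
ee_pos: [392.0, -48.7, 324.3]
ee_rot: [180.0, -0.0, 4.3]
force: [1.7, -0.5, -0.5]
gripper_width: 91.0
```

Now over to the stops: about +80 along tool x and −150 along tool y.

```bash

python3 -m creep '{"offset":[[0.03,-0.05,0],[0.03,-0.05,0],[0.03,-0.05,0],[0,0,0]],"rotation":[[0,0,0],[0,0,0],[0,0,0],[0,0,0]]}' 0
python3 - <<'E'
from h import *
s=env.state();P=camera_params("wrist");im=grab_frame("wrist")
cv2.imwrite("pics/w1.png",im[:,:,::-1]);np.savez("w1.npz",**P)
print(s["ee_pos"],s["ee_rot"],-P["R"].T@P["t"])
cv2.imwrite("pics/w1z.png",cv2.resize(im[:,:,::-1],(800,600),interpolation=cv2.INTER_CUBIC))
E
```

```text
time_s: 1.9
ee_pos: [471.2, 108.8, 322.8]
ee_rot: [-180.0, 0.1, 4.5]
force: [-0.7, 0.0, 0.1]
gripper_width: 91.2
[471.16554513 108.76227999 322.75842673] [-1.79977195e+02  9.70885040e-02  4.54492898e+00] [553.01682008 115.39426442 492.58144394]
```

View pics/w1z.png

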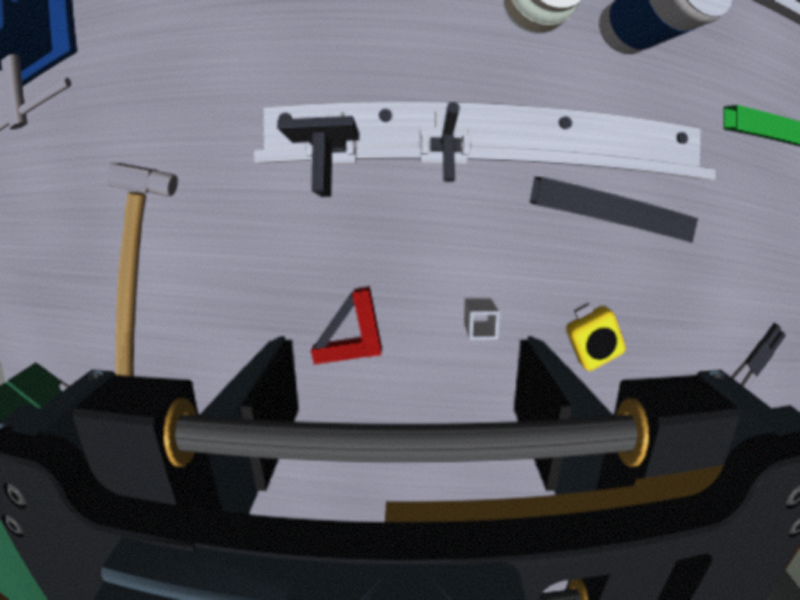

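```bash
python3 - <<'E'
from h import *
np.set_printoptions(precision=1,suppress=True)
P=dict(np.load("w1.npz"))
q=lambda x,y:((x+.5)*.64-.5,(y+.5)*.64-.5)
for nm,x,y,h in [("FL",255,161,40),("FM",480,160,40),("FR",714,178,40),("FLbot",257,161,0),("FRbot",714,178,0),
 ("armL edge",280,118,128),("armR edge",358,120,128),("fin tip L",313,195,100),("fin tip R",330,195,100),("saddleL",282,160,40),("saddleR",355,160,40),("saddleL66",284,160,66),("saddleR66",355,160,66),("pin end",453,106,126),("pin tip",449,180,100),
 ("tBL",540,177,30),("tFL",531,203,30),("tFR",693,242,30),("tBR",698,218,30)]:
    X=onz("wrist",*q(x,y),h,P)
    d=X[:2]-[571.5,20]; 
    print(nm,X,"fence",np.array([d@[.9972,.0741],d@[-.0741,.9972]]))
E
```

```text
FL [553.5 265.1  40. ] fence [  0.2 245.8]
FM [568.2  44.3  40. ] fence [-1.4 24.4]
FR [ 593.  -229.8   40. ] fence [   2.9 -250.7]
FLbot [553.5 276.    0. ] fence [  1.1 256.7]
FRbot [ 596.5 -260.3    0. ] fence [   4.1 -281.4]
armL edge [588.4 217.2 128. ] fence [ 31.5 195.4]
armR edge [588.7 154.9 128. ] fence [ 27.2 133.3]
fin tip L [525.7 191.9 100. ] fence [-32.9 174.8]
fin tip R [526.4 177.2 100. ] fence [-33.3 160.1]
saddleL [555. 237.  40.] fence [ -0.4 217.6]
saddleR [558.  164.4  40. ] fence [ -2.8 145. ]
saddleL66 [555. 228.  66.] fence [ -1.1 208.7]
saddleR66 [557.7 161.6  66. ] fence [ -3.3 142.2]
pin end [606.   82.6 126. ] fence [39.  59.9]
pin tip [546.6  78.2 100. ] fence [-20.5  59.9]
tBL [559.  -20.6  30. ] fence [-15.4 -39.5]
tFL [531.4 -14.1  30. ] fence [-42.5 -31.1]
tFR [ 515.4 -219.9   30. ] fence [ -73.7 -235. ]
tBR [ 543.9 -221.5   30. ] fence [ -45.4 -238.8]
```

The wrist view shows the plate's fin near (321,160–195), the pin at (449,105–180), and the tube from (531,203) to (698,218). Positions in the fence frame: plate stop middle y≈167, edge x≈30 back, pin y≈60, tube left end y≈-35. I'll close the fingers and go over behind the plate.

```bash

python3 -m creep '{"offset":[[0.042,-0.018,0],[0.042,-0.018,0],[0.042,-0.018,0],[0.042,-0.017,0],[0,0,0.03]],"rotation":[[0,0,0],[0,0,0],[0,0,0],[0,0,0],[0,0,0]]}' 1 20
python3 -m creep '{"offset":[[0,0,0.05],[0,0,0.05],[0,0,0.05],[0,0,0.038],[0,0,0]],"rotation":[[0,0,0],[0,0,0],[0,0,0],[0,0,0],[0,0,0]]}'
python3 - <<'E'
from h import *
cv2.imwrite("pics/s2.png",cv2.resize(grab_frame("side")[140:290,150:330,::-1],None,fx=4,fy=4,interpolation=cv2.INTER_CUBIC))
E
```

```text
time_s: 2.58
ee_pos: [635.9, 188.6, 294.4]
ee_rot: [-180.0, -0.3, 4.2]
force: [-0.5, -0.4, -0.6]
gripper_width: 44.4
time_s: 3.2
ee_pos: [630.1, 186.6, 103.0]
ee_rot: [179.9, 0.4, 4.2]
force: [-0.2, 0.1, 0.9]
gripper_width: 0.7
```

View pics/s2.png

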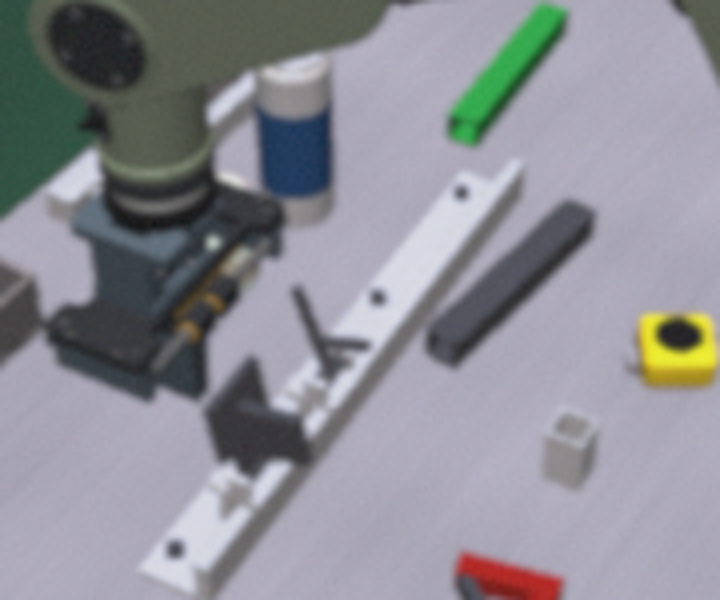

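```bash

python3 -m creep '{"offset":[[-0.020,-0.005,0],[-0.019,0,0],[-0.0145,0,-0.002],[-0.0145,0,0.0035],[-0.0135,0,0.008]],"rotation":[[0,0,0],[0,0,0],[0,0,0],[0,0,0],[0,0,0]]}'
python3 - <<'E'
from h import *
print(env.state()["force"])
cv2.imwrite("pics/s3.png",cv2.resize(grab_frame("side")[140:290,150:330,::-1],None,fx=4,fy=4,interpolation=cv2.INTER_CUBIC))
E
```

```text
time_s: 3.88
ee_pos: [552.5, 187.9, 99.1]
ee_rot: [-180.0, -0.3, 4.2]
force: [1.5, 0.4, 0.5]
gripper_width: 0.4
[1.47516295 0.39596852 0.53706524]
```

View pics/s3.png

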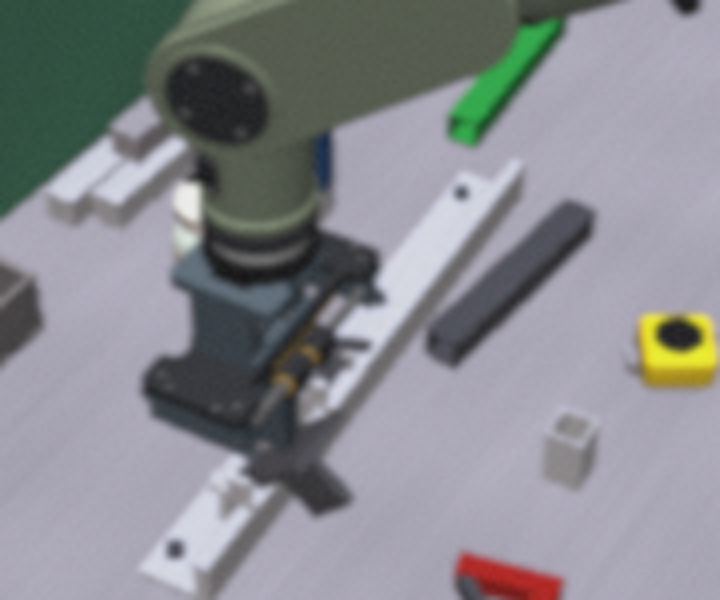

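Plate is tipping forward under the fingers (near (300,470)), and the pin stop is untouched. Continuing down.

```bash

python3 -m creep '{"offset":[[-0.010,0,0.012],[-0.005,0,0.010],[-0.002,0,0.007],[0,0,0.003],[0,0,0]],"rotation":[[0,0,0],[0,0,0],[0,0,0],[0,0,0],[0,0,0]]}'
```

```text
time_s: 4.55
ee_pos: [533.6, 186.5, 63.8]
ee_rot: [180.0, 0.1, 4.2]
force: [-0.3, -0.8, 0.7]
gripper_width: 0.8
```

```bash

python3 -m creep '{"offset":[[0,0,0.001],[0,0,0.001],[0,0,0]],"rotation":[[0,0,0],[0,0,0],[0,0,0]]}'
```

```text
time_s: 4.92
ee_pos: [534.0, 186.7, 62.4]
ee_rot: [180.0, -0.0, 4.2]
force: [0.2, 0.5, 0.1]
gripper_width: 0.6
```

```bash

python3 -m creep '{"offset":[[0,0,0.001],[0,0,0.001],[0,0,0]],"rotation":[[0,0,0],[0,0,0],[0,0,0]]}'
python3 -m creep '{"offset":[[0,0,0.001],[0,0,0.001],[0,0,0]],"rotation":[[0,0,0],[0,0,0],[0,0,0]]}'
```

```text
time_s: 5.3
ee_pos: [534.0, 186.7, 62.2]
ee_rot: [-180.0, -0.0, 4.3]
force: [-3.6, -2.0, 12.3]
gripper_width: 0.6
time_s: 5.68
ee_pos: [534.1, 186.7, 62.1]
ee_rot: [-180.0, -0.1, 4.3]
force: [-6.6, -2.5, 23.5]
gripper_width: 0.6
```

Bottomed at 62.1 mm with 23 N, which matches the stated end-stop height. I'll retreat and look to confirm, opening the gripper on the way to the tube.

```bash

python3 -m creep '{"offset":[[0,0,-0.03],[0,0,-0.05],[0,0,-0.04],[-0.0135,0.051,0],[-0.0135,0.051,0]],"rotation":[[0,0,0],[0,0,0],[0,0,0],[0,0,0],[0,0,0]]}' 0 20
python3 -m creep '{"offset":[[-0.0135,0.051,0],[-0.0135,0.051,0],[-0.0135,0.051,0],[-0.0125,0.050,0],[0,0,0]],"rotation":[[0,0,0],[0,0,0],[0,0,0],[0,0,0],[0,0,0]]}' 0
python3 - <<'E'
from h import *
P=camera_params("wrist");np.savez("w4.npz",**P)
cv2.imwrite("pics/w4.png",cv2.resize(grab_frame("wrist")[:,:,::-1],(800,600),interpolation=cv2.INTER_CUBIC))
cv2.imwrite("pics/s4.png",cv2.resize(grab_frame("side")[140:290,150:330,::-1],None,fx=4,fy=4,interpolation=cv2.INTER_CUBIC))
E
```

```text
time_s: 6.3
ee_pos: [514.6, 82.2, 179.0]
ee_rot: [180.0, -0.1, 4.4]
force: [0.3, -0.6, -0.6]
gripper_width: 48.0
time_s: 6.92
ee_pos: [476.2, -126.1, 178.5]
ee_rot: [180.0, -0.0, 4.0]
force: [0.5, -0.1, -0.3]
gripper_width: 91.5
```

View pics/w4.png

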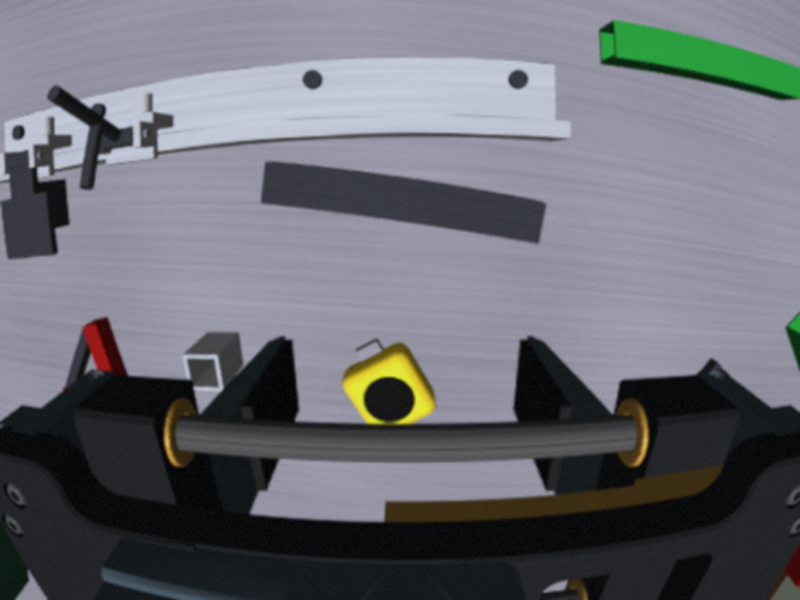

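View pics/s4.png

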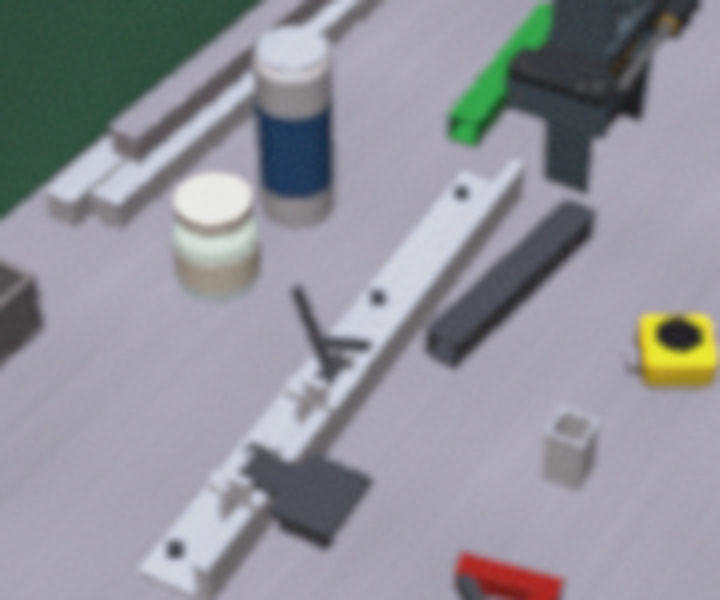

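The plate lies level, hanging in the lane at side (310,490), and the pin is still leaning back at (315,330). In the wrist view the tube runs from (262,180) to (545,220).

```bash
python3 - <<'E'
from h import *
np.set_printoptions(precision=1,suppress=True)
P=dict(np.load("w4.npz"))
q=lambda x,y:((x+.5)*.64-.5,(y+.5)*.64-.5)
def fr(X): d=X[:2]-[571.5,20]; return np.array([d@[.9972,.0741],d@[-.0741,.9972]])
for nm,x,y,h in [("FR",570,137,40),("FM",420,137,40),("FM2",300,140,40),
 ("tBL",266,162,30),("tFL",262,202,30),("tFR",538,243,30),("tBR",546,203,30),("armRfar",57,255,62),("armLfar",6,258,62),("tape",400,342,34)]:
    X=onz("wrist",*q(x,y),h,P); print(nm,X,fr(X))
print(fr(env.state()["ee_pos"]))
E
```

```text
FR [ 591.8 -230.2   40. ] [   1.7 -251. ]
FM [ 580.  -128.6   40. ] [  -2.6 -148.8]
FM2 [574.3 -49.5  40. ] [ -2.4 -69.5]
tBL [559.1 -23.4  30. ] [-15.6 -42.4]
tFL [530.8 -21.4  30. ] [-43.7 -38.3]
tFR [ 514.8 -218.1   30. ] [ -74.2 -233.2]
tBR [ 543.8 -220.6   30. ] [ -45.4 -237.9]
armRfar [493.5 144.5  62. ] [-68.5 129.9]
armLfar [489.8 210.2  62. ] [-67.4 195.8]
tape [ 435.3 -125.2   34. ] [-146.6 -134.7]
[-105.2 -136. ]
```

```bash

python3 -m creep '{"offset":[[0,0,0.045],[0,0,0.045],[0,0,0.045],[0,0,0.029],[0,0,0]],"rotation":[[0,0,0],[0,0,0],[0,0,0],[0,0,0],[0,0,0]]}'
python3 -m creep '{"offset":[[0.01,0,0],[0.01,0,0],[0.008,0,0],[0.008,0,0],[0.008,0,0]],"rotation":[[0,0,0],[0,0,0],[0,0,0],[0,0,0],[0,0,0]]}'
```

```text
time_s: 7.65
ee_pos: [475.4, -121.5, 12.7]
ee_rot: [-179.9, 0.3, 4.4]
force: [0.1, -0.4, 0.3]
gripper_width: 91.2
time_s: 8.28
ee_pos: [520.2, -120.1, 14.6]
ee_rot: [-180.0, 0.1, 4.3]
force: [-6.1, -1.2, 4.8]
gripper_width: 91.1
```

```bash

python3 -m creep '{"offset":[[0.005,0,0],[0.004,0,0],[0.004,0,0],[0.002,0,0],[0,0,0]],"rotation":[[0,0,0],[0,0,0],[0,0,0],[0,0,0],[0,0,0]]}'
```

```text
time_s: 8.9
ee_pos: [534.2, -118.8, 14.3]
ee_rot: [-180.0, 0.2, 4.3]
force: [-6.0, -1.4, 5.9]
gripper_width: 91.1
```

```bash

python3 -m creep '{"offset":[[0.002,0,0],[0.001,0,0],[0.001,0,0],[0,0,0]],"rotation":[[0,0,0],[0,0,0],[0,0,0],[0,0,0]]}'
python3 - <<'E'
from h import *
print(env.state()["force"])
P=camera_params("wrist");np.savez("w5.npz",**P)
cv2.imwrite("pics/w5.png",cv2.resize(grab_frame("wrist")[:,:,::-1],(800,600),interpolation=cv2.INTER_CUBIC))
E
```

```text
time_s: 9.4
ee_pos: [534.4, -118.8, 14.3]
ee_rot: [-179.9, 0.6, 4.4]
force: [-14.6, -3.3, 11.8]
gripper_width: 91.1
[-14.58253136  -3.32074177  11.79254419]
```

View pics/w5.png

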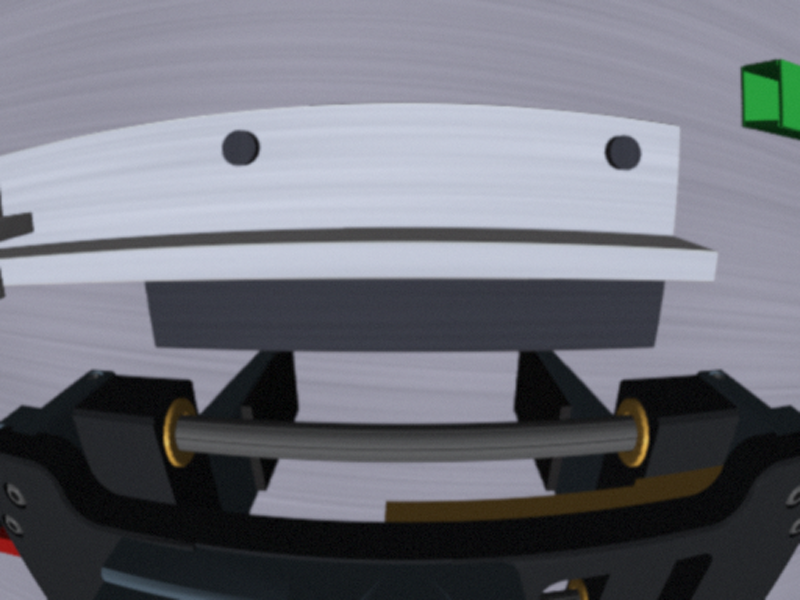

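The tube's far side runs flush along the fence (row ~282, cols 147–663). Next I'll work out where its right end is.

```bash
python3 - <<'E'
from h import *
np.set_printoptions(precision=1,suppress=True)
P=dict(np.load("w5.npz"))
q=lambda x,y:((x+.5)*.64-.5,(y+.5)*.64-.5)
def fr(X): d=X[:2]-[571.5,20]; return np.array([d@[.9972,.0741],d@[-.0741,.9972]])
for nm,x,y,h in [("FR",716,281,40),("F1",150,283,40),("F2",400,280,40),("F3",600,281,40),
 ("tFL",156,347,30),("tFR",655,347,30),("tBR",664,282,30),("tBL",147,283,30)]:
    X=onz("wrist",*q(x,y),h,P); print(nm,X,fr(X))
print(fr(env.state()["ee_pos"]))
E
python3 -m creep '{"offset":[[-0.015,0,0],[-0.015,0,-0.01],[0,0,-0.05],[0,0,-0.03],[0,0.04,0]],"rotation":[[0,0,0],[0,0,0],[0,0,0],[0,0,0],[0,0,0]]}' 1 20
```

```text
FR [ 591.5 -231.1   40. ] [   1.4 -251.9]
F1 [574.4 -24.8  40. ] [ -0.5 -44.9]
F2 [ 581.4 -113.4   40. ] [  -0.  -133.8]
F3 [ 586.7 -180.7   40. ] [   0.3 -201.2]
tFL [545.  -18.6  30. ] [-29.3 -36.5]
tFR [ 560.2 -216.1   30. ] [ -28.7 -234.6]
tBR [ 586.7 -213.3   30. ] [  -2.1 -233.8]
tBL [571.3 -17.2  30. ] [ -3.  -37.1]
[ -47.3 -135.7]
time_s: 10.07
ee_pos: [515.0, -160.3, 108.2]
ee_rot: [179.9, -0.5, 4.4]
force: [0.5, -0.7, -0.5]
gripper_width: 44.2
```

```bash

python3 -m creep '{"offset":[[0.025,0.048,0],[0.024,0.046,0],[0,0,0],[0,0,0]],"rotation":[[0,0,0],[0,0,0],[0,0,0],[0,0,0]]}'
python3 - <<'E'
from h import *
s=env.state();d=s["ee_pos"][:2]-[571.5,20];print(d@[.9972,.0741],d@[-.0741,.9972],s["ee_rot"])
E
```

```text
time_s: 10.58
ee_pos: [568.0, -250.5, 104.5]
ee_rot: [-180.0, 0.0, 4.2]
force: [0.5, 0.3, -0.3]
gripper_width: 3.9
-23.527168660020255 -269.51199937539076 [-1.79965118e+02  9.12354953e-03  4.23025540e+00]
```

```bash

python3 -m creep '{"offset":[[0.003,0,0.045],[0,0,0.045],[0,0,0.002],[0,0,0]],"rotation":[[0,0,0],[0,0,0],[0,0,0],[0,0,0]]}'
python3 - <<'E'
from h import *
s=env.state();d=s["ee_pos"][:2]-[571.5,20];print(d@[.9972,.0741],d@[-.0741,.9972],s["ee_rot"])
cv2.imwrite("pics/w6.png",cv2.resize(grab_frame("wrist")[:,:,::-1],(800,600),interpolation=cv2.INTER_CUBIC))
E
```

```text
time_s: 11.08
ee_pos: [572.2, -250.4, 14.0]
ee_rot: [179.9, -0.1, 4.3]
force: [-0.7, -0.6, 0.1]
gripper_width: 0.3
-19.335654867765438 -269.7065562437779 [ 1.79946485e+02 -1.03433311e-01  4.29201628e+00]
```

View pics/w6.png

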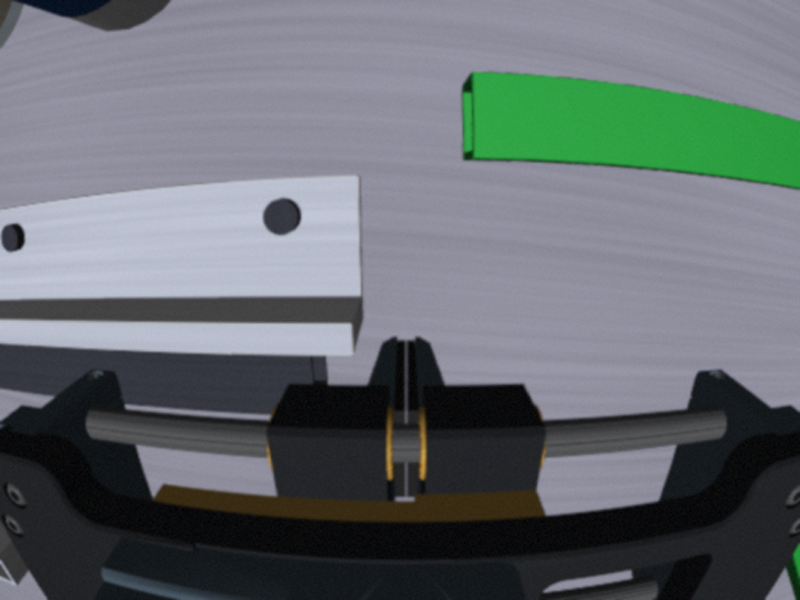

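The closed fingers are at the tube's right end (around (405,340)); the tube end is at (320,370). Now sliding it left.

```bash

python3 -m creep '{"offset":[[-0.0015,-0.01,0],[0,-0.01,0],[0,-0.01,0],[0,-0.012,0],[0,-0.012,0]],"rotation":[[0,0,0],[0,0,0],[0,0,0],[0,0,0],[0,0,0]]}'
python3 -m creep '{"offset":[[0,-0.012,0],[0,-0.012,0],[0,-0.012,0],[0,-0.012,0],[0,-0.012,0]],"rotation":[[0,0,0],[0,0,0],[0,0,0],[0,0,0],[0,0,0]]}'
python3 - <<'E'
from h import *
s=env.state();d=s["ee_pos"][:2]-[571.5,20];print(d@[.9972,.0741],d@[-.0741,.9972],s["ee_rot"])
cv2.imwrite("pics/w7.png",cv2.resize(grab_frame("wrist")[:,:,::-1],(800,600),interpolation=cv2.INTER_CUBIC))
E
```

```text
time_s: 11.75
ee_pos: [566.3, -198.1, 13.4]
ee_rot: [179.8, -0.1, 4.3]
force: [-1.4, -6.6, 3.6]
gripper_width: 0.3
time_s: 12.38
ee_pos: [561.7, -138.3, 13.3]
ee_rot: [179.8, -0.0, 4.3]
force: [-1.7, -7.5, 3.7]
gripper_width: 0.4
-21.536501146540004 -157.09056626138167 [ 1.79801306e+02 -4.60551117e-02  4.33936407e+00]
```

View pics/w7.png

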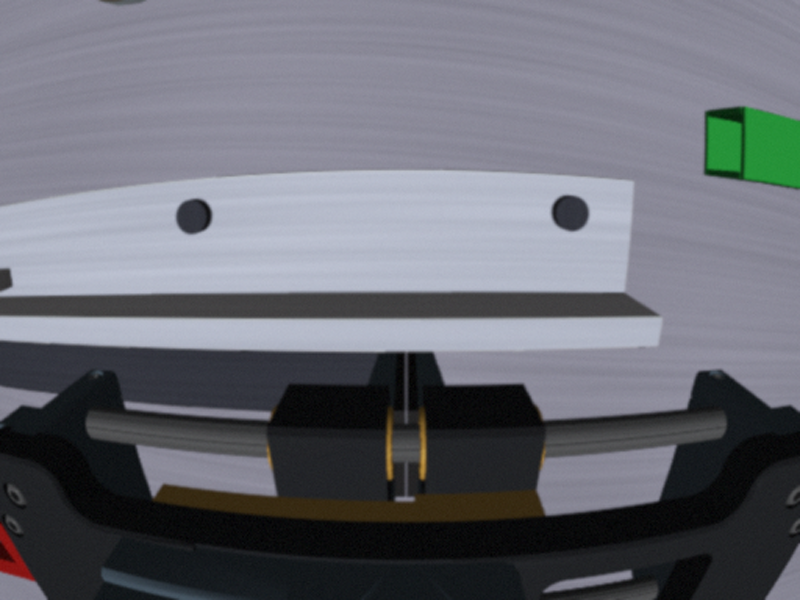

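Still flush (tube against the strip at row ~350), force 7 N. Continuing.

```bash

python3 -m creep '{"offset":[[0,-0.012,0],[0,-0.012,0],[0,-0.012,0],[0,-0.012,0],[0,-0.012,0]],"rotation":[[0,0,0],[0,0,0],[0,0,0],[0,0,0],[0,0,0]]}'
python3 -m creep '{"offset":[[0,-0.010,0],[0,-0.008,0],[0,-0.006,0],[0,0,0]],"rotation":[[0,0,0],[0,0,0],[0,0,0],[0,0,0]]}'
python3 - <<'E'
from h import *
s=env.state();d=s["ee_pos"][:2]-[571.5,20];print(d@[.9972,.0741],d@[-.0741,.9972],s["ee_rot"])
cv2.imwrite("pics/s8.png",cv2.resize(grab_frame("side")[140:290,150:330,::-1],None,fx=4,fy=4,interpolation=cv2.INTER_CUBIC))
E
```

```text
time_s: 13.05
ee_pos: [557.1, -78.5, 13.2]
ee_rot: [179.8, -0.0, 4.3]
force: [-2.8, -7.9, 3.8]
gripper_width: -0.0
time_s: 13.55
ee_pos: [555.2, -53.9, 13.1]
ee_rot: [179.9, -0.0, 4.3]
force: [-0.6, -3.8, 4.6]
gripper_width: 0.5
-21.76091624713402 -72.43305480278036 [ 1.79904303e+02 -7.28695799e-03  4.32396929e+00]
```

View pics/s8.png

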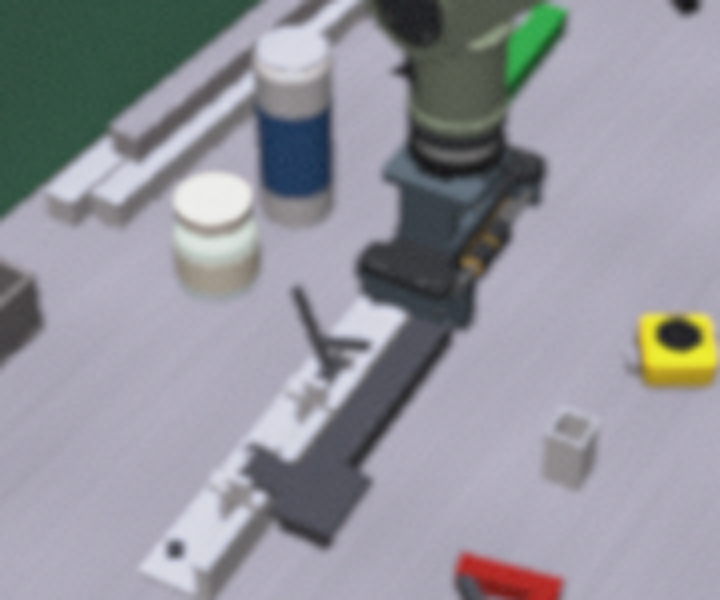

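The tube's left end is now under the plate's edge at (350,465), and the pin is still leaning back. Slowly on until it butts.

```bash

python3 -m creep '{"offset":[[0,-0.004,0],[0,-0.004,0],[0,-0.004,0],[0,0,0]],"rotation":[[0,0,0],[0,0,0],[0,0,0],[0,0,0]]}'
python3 -m creep '{"offset":[[0,-0.003,0],[0,-0.002,0],[0,-0.002,0],[0,0,0]],"rotation":[[0,0,0],[0,0,0],[0,0,0],[0,0,0]]}'
```

```text
time_s: 14.1
ee_pos: [554.3, -42.3, 13.1]
ee_rot: [179.9, -0.0, 4.3]
force: [-2.1, -6.6, 5.2]
gripper_width: 0.5
time_s: 14.6
ee_pos: [553.8, -35.6, 13.1]
ee_rot: [179.9, -0.0, 4.3]
force: [-2.0, -7.1, 5.8]
gripper_width: 0.5
```

```bash

python3 -m creep '{"offset":[[0,-0.002,0],[0,-0.001,0],[0,0,0]],"rotation":[[0,0,0],[0,0,0],[0,0,0]]}'
python3 -m creep '{"offset":[[0,-0.002,0],[0,-0.001,0],[0,0,0]],"rotation":[[0,0,0],[0,0,0],[0,0,0]]}'
```

```text
time_s: 14.98
ee_pos: [553.6, -32.7, 13.1]
ee_rot: [179.9, -0.0, 4.3]
force: [-2.0, -8.6, 5.0]
gripper_width: 0.6
time_s: 15.35
ee_pos: [553.3, -29.9, 13.1]
ee_rot: [179.8, 0.0, 4.3]
force: [-1.0, -7.9, 5.1]
gripper_width: 0.3
```

```bash

python3 -m creep '{"offset":[[0,-0.002,0],[0,-0.001,0],[0,0,0]],"rotation":[[0,0,0],[0,0,0],[0,0,0]]}'
python3 - <<'E'
from h import *
P=camera_params("wrist");np.savez("w9.npz",**P)
cv2.imwrite("pics/w9.png",cv2.resize(grab_frame("wrist")[:,:,::-1],(800,600),interpolation=cv2.INTER_CUBIC))
E
```

```text
time_s: 15.72
ee_pos: [553.4, -29.7, 13.2]
ee_rot: [179.6, -0.0, 4.4]
force: [-1.5, -17.3, 5.4]
gripper_width: 0.5
```

View pics/w9.png

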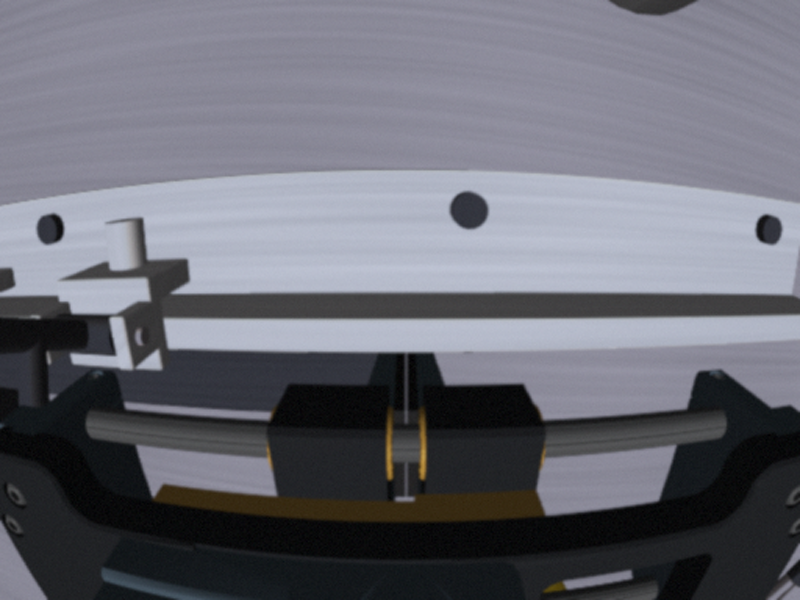

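```bash

python3 - <<'E'
from h import *
cv2.imwrite("pics/s9.png",cv2.resize(grab_frame("side")[180:290,190:300,::-1],None,fx=5.4,fy=5.4,interpolation=cv2.INTER_CUBIC))
cv2.imwrite("pics/t9.png",cv2.resize(grab_frame("top")[165:255,160:300,::-1],None,fx=5.6,fy=5.6,interpolation=cv2.INTER_CUBIC))
E
```

```text
(no output)
```

View pics/s9.png

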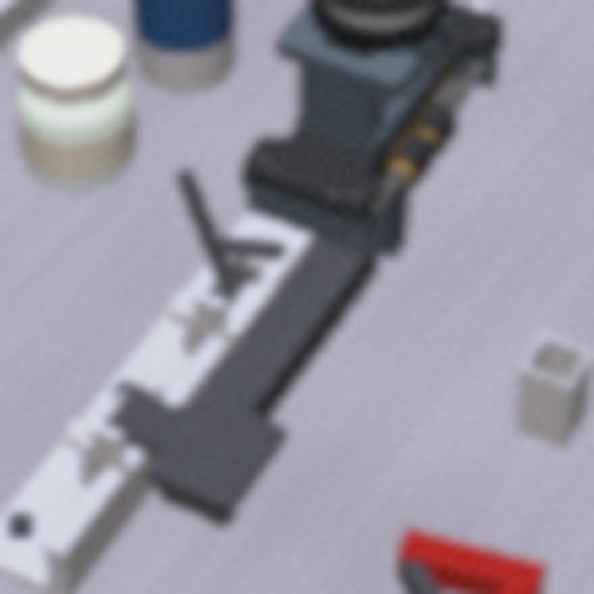

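View pics/t9.png

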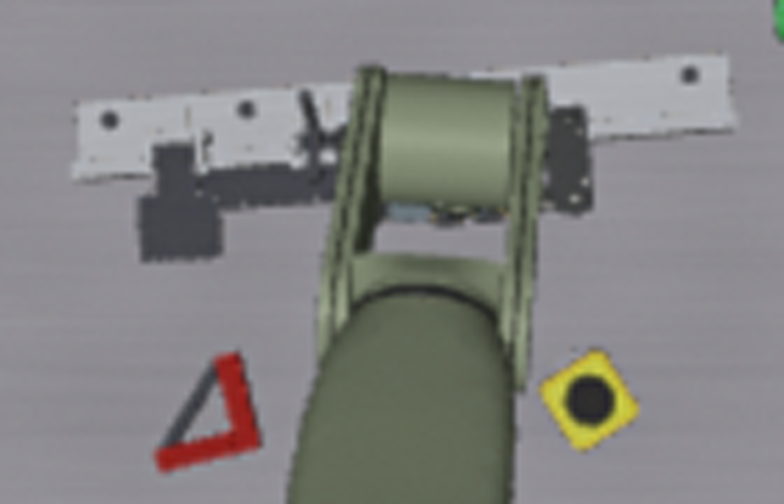

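Butted: the motion stopped as the force rose to 17 N. The pin stop is untouched, with a visible gap to the gripper at side (282,250). I'll back off along the lane, lift and inspect.

```bash

python3 -m creep '{"offset":[[0,0.006,0],[0,0.02,0],[0,0.03,0],[0,0,-0.05],[0,0,-0.05]],"rotation":[[0,0,0],[0,0,0],[0,0,0],[0,0,0],[0,0,0]]}'
python3 -m creep '{"offset":[[-0.04,0,-0.04],[-0.04,-0.04,-0.02],[-0.04,-0.04,-0.02],[0,-0.03,0],[0,0,0]],"rotation":[[0,0,0],[0,0,0],[0,0,0],[0,0,0],[0,0,0]]}'
python3 - <<'E'
from h import *
P=camera_params("wrist");np.savez("w10.npz",**P)
im=grab_frame("wrist")[:,:,::-1]
cv2.imwrite("pics/w10.png",im)
cv2.imwrite("pics/w10z.png",cv2.resize(im,(800,600),interpolation=cv2.INTER_CUBIC))
cv2.imwrite("pics/s10.png",cv2.resize(grab_frame("side")[180:290,190:300,::-1],None,fx=5.4,fy=5.4,interpolation=cv2.INTER_CUBIC))
E
```

```text
time_s: 16.5
ee_pos: [557.0, -82.0, 112.8]
ee_rot: [-179.9, 0.1, 4.2]
force: [1.3, -0.4, 1.1]
gripper_width: 0.8
time_s: 17.12
ee_pos: [429.3, 20.4, 192.8]
ee_rot: [-180.0, -0.1, 4.4]
force: [0.3, 0.9, 0.6]
gripper_width: 0.5
```

View pics/w10z.png

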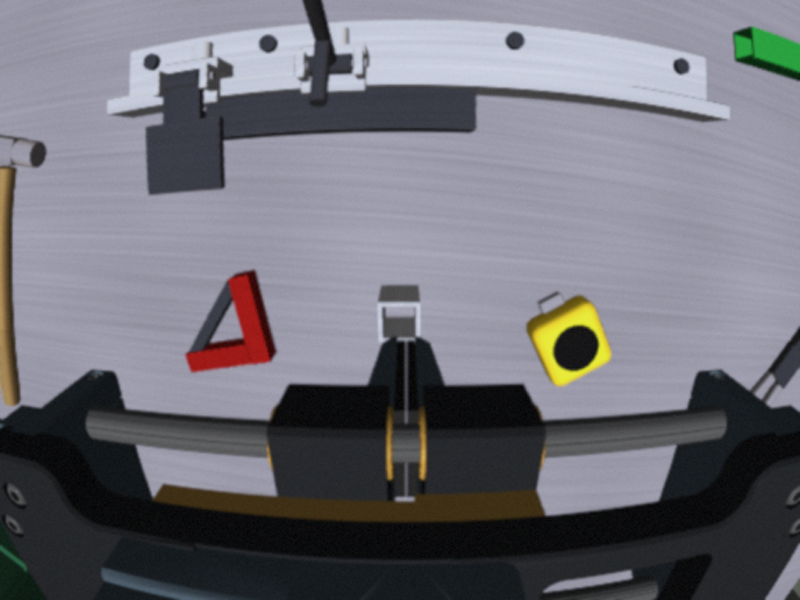

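View pics/s10.png

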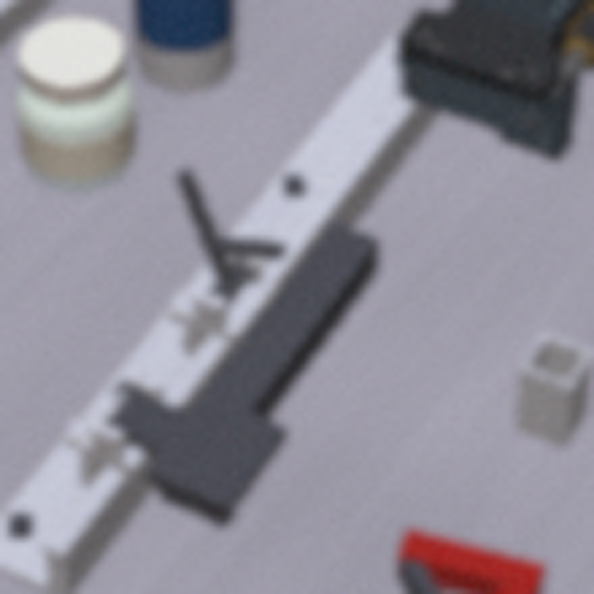

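```bash
python3 - <<'E'
from h import *
np.set_printoptions(precision=1,suppress=True)
P=dict(np.load("w10.npz"))
im=cv2.cvtColor(cv2.imread("pics/w10.png"),cv2.COLOR_BGR2GRAY).astype(float)
def fr(X): d=X[:2]-[571.5,20]; return np.array([d@[.9972,.0741],d@[-.0741,.9972]])
def edge(u,v0,v1):   # strongest gradients, subpixel
    c=cv2.GaussianBlur(im,(5,3),0)[v0:v1,u]; g=np.diff(c); 
    def sub(k):
        w=np.abs(g[max(k-1,0):k+2]); return v0+.5+(w*np.arange(max(k-1,0),max(k-1,0)+len(w))).sum()/w.sum()
    return sub(g.argmin()),sub(g.argmax())
A=[];B=[]
for u in list(range(150,190,8))+list(range(240,304,8)):
    dn,up=edge(u,45,95)
    b=fr(onz("wrist",u,dn,40,P)); a=fr(onz("wrist",u,up,30,P)); A.append(a);B.append(b); print(u,"back/fence edge",b,"front",a)
A=np.array(A)
print(np.degrees(np.polyfit(A[:,1],A[:,0],1)[0]))
for u in range(330,450,15):
    dn,up=edge(u,45,95); print(u,fr(onz("wrist",u,dn,40,P)),fr(onz("wrist",u,up,0,P)))
E
```

```text
150 back/fence edge [ -0.2 133. ] front [-32.8 136.8]
158 back/fence edge [ -0.8 123.4] front [-33.1 126.9]
166 back/fence edge [ -0.6 113.9] front [-32.9 117.1]
174 back/fence edge [ -0.4 104.6] front [-32.7 107.5]
182 back/fence edge [-0.1 95.5] front [-32.9  98.1]
240 back/fence edge [ 0.2 32. ] front [-32.9  32.6]
248 back/fence edge [ 0.2 23.5] front [-32.4  23.8]
256 back/fence edge [ 0.1 15. ] front [-32.3  15. ]
264 back/fence edge [0.2 6.5] front [-32.3   6.2]
272 back/fence edge [ 0.3 -2.1] front [-32.3  -2.6]
280 back/fence edge [  0.4 -10.6] front [-32.7 -11.4]
288 back/fence edge [ -0.2 -19.2] front [-32.5 -20.2]
296 back/fence edge [ -0.  -27.8] front [-32.4 -29.1]
-0.1808414547075228
330 [  0.1 -65.1] [  0.8 -74.6]
345 [  0.2 -82.2] [  0.3 -93.8]
360 [  0.7 -99.7] [   0.6 -113.5]
375 [   0.5 -117.9] [   0.4 -133.9]
390 [   0.5 -136.8] [   1.2 -155.2]
405 [   0.7 -156.6] [   1.3 -177.4]
420 [   0.4 -177.5] [   0.9 -200.9]
435 [   1.  -199.5] [  41.4 -226.2]
```

```bash
python3 - <<'E'
from h import *
np.set_printoptions(precision=1,suppress=True)
P=dict(np.load("w10.npz"))
q=lambda x,y:((x+.5)*.64-.5,(y+.5)*.64-.5)
def fr(X): d=X[:2]-[571.5,20]; return np.array([d@[.9972,.0741],d@[-.0741,.9972]])
for nm,x,y,h in [("armL",149,193,62),("armR",222,188,62),("armL2",147,126,62),("armR2",219,120,62),("tR",475,131,30),("tRb",475,95,30),("offcut",400,302,50),("magnet",272,358,22),("tape",555,384,34)]:
    print(nm,fr(onz("wrist",*q(x,y),h,P)))
E
```

```text
armL [-67.5 194.1]
armR [-68.2 135.1]
armL2 [-19.  193.8]
armR2 [-21.4 136.1]
tR [-31.2 -37.9]
tRb [ -4.8 -37.7]
offcut [-151.7   14.8]
magnet [-207.9  120.2]
tape [-225.7 -111.4]
```

Plate face measures y≈160, and the tube's end is at -38+200≈162, which agrees within calibration. The tube's front is at about -30 along its full length, so it is flush. The tool is clear at z≈193, so I'll hand in.

```bash
python3 - <<'E'
from workcell import env
s=env.state();print(s["time_s"],s["force"],s["qvel"].round(1)); env.job_done()
E
```

```text
17.225 [0.02837951 0.35333651 0.12102318] [-1.   0.7 -0.2  0.   0.1  0.3]
the job is handed in; nothing more can be done
```

The job is done and handed in at 17.2 s of the 64 s allowed. There is no verdict, so what follows rests on my own checks.

**What I did**
1. With closed fingers I tipped the plate stop over from behind and pressed it down. It stopped at 62.1 mm under 23 N, against the 62 mm stated for fully down.
2. With open fingers I pushed the tube against the fence until it stopped at about 15 N.
3. With closed fingers on its right end I slid the tube left until it butted against the plate stop. It stopped moving as the force rose from 8 to 17 N.
4. I backed off along the lane and lifted clear.

**What the last checks showed**
- **Flush:** the tube's front edge runs parallel to the fence within about 0.2°, about 30 mm off it once I allow for the camera seeing the tube's bottom edge.
- **Butted:** the plate covers the joint, so I could not see it directly. I measured the tube's left end at y≈162 mm and the stop's face at y≈160 mm. That is a 2 mm overlap, within calibration error, so I rely on the contact force.
- **Pin stop and other things:** the pin is still leaning back. The offcut, magnet and tape looked unmoved.
- **Robot:** it touched nothing at the end, with the tool about 190 mm above the table.

**One disagreement:** my first picture put the plate's starting lean at about -0.25 rad instead of the stated -0.5. The push worked regardless.

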